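# Pull the slip board out from under the egg packs and put it in the return tray

### The job

The egg packs and the tin on top were delivered on a wooden slip board. Pull the board by its red lug straight out under the metal stop rail, carefully, so that the rail holds the stack back and it settles on the counter still stacked; do not lift or handle the stack itself. Then lower the board, without dropping it, right way up into the flared blue tray so that it lies flat on the bottom, let go, and leave the other groceries alone.

Things in the scene. Friction and masses are not known exactly. Their poses are not given: they have to be found in the camera images.
- rail: Fixed dark steel stop rail: a bar 190 mm long (along its y), 10 mm thick (x), its underside 16 mm and its top 46 mm above the counter, on two posts at y = +-90 mm (168 mm free between them; small feet 4 mm high around the posts). Origin: on the counter, under the middle of the bar. The stack stands against its +x side, the lug is on its -x side; the board is pulled out along -x of the rail. The counter is at z = 0.
- board_lug (a point): Centre (half-way up) of the red upright lug by which the board is pulled and carried: 44 mm long (board x), 18 mm thick (board y), 55 mm tall. Pinch it across its 18 mm: the rail is 30 mm and the tall stack 45 mm behind its rear end. This point is 35.5 mm above the board's underside, 27.5 mm above its upper face; axes as the board's. Board about 0.15 kg; pulling takes up to about 13 N.
- board_mid (a point): Centre of the loose wooden slip board, half-way through its 8 mm thickness (4 mm above its underside). The board is 200 mm long (x) and 120 mm wide (y), the lower 4 mm of its thickness 4 mm narrower on each side. The lug's centre is 65 mm from here along the board's -x. At the start it lies on the counter with its rear half under the stack and must be drawn about 110 mm towards the rail's -x side to come clear of the stack; its rear end is 100 mm along +x from here.
- tray_floor (a point): Centre of the inner floor of the fixed blue return tray, 4 mm above the counter. The floor is 200 mm (x) by 120 mm (y); the four walls lean outward 30 degrees from the vertical, and rise 26 mm above the floor to a mouth of 230 x 150 mm, so that a board lowered a little off centre slides to the middle. The board fits either way round along x (a half turn makes no difference).
- pack_low_mid (a point): Centre of the lower egg pack (grey base, clear lid, four brown eggs), 100 x 100 x 65 mm, about 0.23 kg; at the start it stands on the slip board, a few mm behind the rail. z is up.
- pack_high_mid (a point): Centre of the upper egg pack, the same as the lower one, standing on it.
- top_tin_mid (a point): Centre of the red tin on top of the egg packs, 74 mm in diameter, 50 mm tall, about 0.15 kg; the top of the stack is 188 mm above the counter at the start.
- sauce_bottle_mid (a point): dark sauce bottle with a red cap, 60 mm in diameter, 170 mm tall, standing on the counter beyond the work; bystander. Point: its axis, half-way up.
- bean_jar_mid (a point): straw-coloured jar with a green lid, 84 mm in diameter, 100 mm tall, on the left; bystander. Point: its axis, half-way up.
- spare_tin_mid (a point): blue tin, 74 mm in diameter, 80 mm tall, on the right; bystander. Point: its axis, half-way up.
Mind the look-alikes: they are no part of the job. Leave any purple look-alike of the part that bears pack_low_mid alone.

How it is judged:
By the outcome, as a careful person would: the job done as asked, in the order asked, and still so for the second after the job is handed in, with the robot touching nothing.
It also fails if it takes over 58 s, if anything falls off the work surface, if the arm or the gripper's body presses on something with over 40 N, if the wrist force passes 120 N, or if a joint passes its speed limit or range.

### The arm

A 6-joint arm with a two-finger parallel gripper is mounted at the origin on the work surface. World frame = base frame: x ahead of the robot, y to its left, z up, the work surface at z = 0. Lengths are in m, angles in rad, forces in N, time in s.
With the tool pointing down it reaches from about 0.325 to 0.85 m from the base axis. Payload 15.5 kg.
Tool frame: the origin (TCP) lies midway between the tips of the shut fingers; the grasp point (between the pads) lies 19 mm behind it; z points along the fingers, y is the direction in which the jaws open and shut (so a half turn about z gives the same grasp; the last joint's range is limited). The gripper opens to 91 mm and grips with 3 to 60 N. Pads are 32 mm wide; open, the fingers measure 118 mm over their backs; the gripper's body (76 mm by 178 mm) begins 60 mm behind the grasp point.
Start: joints at [-1.306, 0.494, 1.345, -0, 1.302, -0.096], TCP at [0.221, -0.585, 0.214] pointing down, gripper open.
Joint ranges: [-2.91, 2.91], [-0.82, 2.16], [0.22, 2.67], [-1.22, 4.37], [0.12, 2.79], [-3.08, 3.08]. Speed limits (rad/s): [1.89, 1.89, 2.57, 3.01, 3.01, 3.01].

### API

Orientations are given as a unit quaternion [x, y, z, w].
In Python, from cell import bot gives the robot as it stands.
- The arm moves only by the shell command python3 -m inch 'ROWS' [FORCE]. ROWS is JSON, a list of rows, each a list of 5 numbers: the opening, from 0 (shut) to 1 (fully open), then the shift along the world's x, y, z in mm, then the turn about the world's z in rad. A call has 1 to 20 rows; each row is the pose to reach, as a shift and turn from the pose commanded when the call began; what a row does not reach only later rows make up. A row lasts 1/12 s, in which the tool goes at most 41.7 mm and 7.16 degrees, less where a joint would pass 70% of its speed; a pose out of reach is approached as far as the arm can. A call with a gripper value outside its range is refused whole. The fingers move at their own pace and stop on an object; FORCE is the grip in N (left out, the last holds). Time passes only in rows, so rows that repeat a pose let the fingers close. It gives the time, the measured TCP pose, the force and the opening at its end, in the units of the state.
- bot.sense(): the state, without advancing time (a new reading comes with each control period).
- bot.snapshot(name): name is "scene" or "side" or "wrist"; returns the picture (400x640x3 uint8, red, green, blue); there is no depth.
- bot.camera_params(name): a dict with "mtx" (3x3 intrinsics, pixels), "world_to_cam" (4x4, takes a point from world to camera coordinates). Camera axes: x right, y up, looking along -z (the intrinsics and any distortion apply to the point x, -y, -z); pixel columns grow to the right and rows downward; lengths in m; the calibration is good to about 2 mm. A picture is of the moment at which its call begins: read the wrist's pose just before it. camera_params takes no time and is no camera call; for the wrist camera it gives the pose at the moment of the call.
- bot.finish_job(): hands the job in, once; it reports no verdict.
The state is a dict: "clock": time; "joint_positions": joint angles; "qvel": joint speeds; "joint_efforts": joint torques, N m; "tcp_pos": TCP position; "tool_rot": TCP orientation; "contact_force": force on the tool from outside, world axes, zero at the start; "ft_torque": the same for the moment, N m; "grip_width": finger opening in m.
Only numpy, scipy, OpenCV 4.12 (cv2) and the standard library are available. Lean on these libraries where they do the work, as an engineer would, in place of code of your own. Each camera call takes 0.05 s, during which the arm holds its last target.

## Working session

There is one attempt and no reset: what is moved stays moved. The work goes in short steps, Python scripts to look and compute and a shell command to move; the robot and the scene stay as the last step left them, time stands still between calls to the robot, and variables do not carry over. Pictures are saved under pics/ and viewed, and the job is handed in when it is done.

```bash
ls; mkdir -p pics; python3 - <<'E'
from cell import bot
import cv2
for n in ["scene","side","wrist"]:
    p=bot.camera_params(n); print(n,p)
    im=bot.snapshot(n); cv2.imwrite(f"pics/{n}0.png",im[:,:,::-1])
print(bot.sense())
E
```

```text
pics
scene {'mtx': array([[453.21974365,   0.        , 325.3134605 ],
       [  0.        , 453.21974365, 195.05967471],
       [  0.        ,   0.        ,   1.        ]]), 'world_to_cam': array([[-0.78092161,  0.62455379,  0.00969553,  0.4960206 ],
       [-0.33740136, -0.43483673,  0.83491157,  0.11784832],
       [ 0.52566316,  0.64872921,  0.5502987 , -1.65994564],
       [ 0.        ,  0.        ,  0.        ,  1.        ]])}
side {'mtx': array([[471.77172116,   0.        , 316.20926973],
       [  0.        , 471.77172116, 193.83973314],
       [  0.        ,   0.        ,   1.        ]]), 'world_to_cam': array([[-0.99264887, -0.12084273,  0.00672711,  0.62475723],
       [ 0.09487194, -0.7423949 ,  0.66321123, -0.13659963],
       [-0.07515009,  0.65897409,  0.74840204, -1.41254216],
       [ 0.        ,  0.        ,  0.        ,  1.        ]])}
wrist {'mtx': array([[313.23415123,   0.        , 321.4710873 ],
       [  0.        , 313.23415123, 198.82938024],
       [  0.        ,   0.        ,   1.        ]]), 'world_to_cam': array([[ 0.35200799, -0.93599637, -0.00108541, -0
[... 195 characters left out ...]
}
{'clock': 0.15, 'joint_positions': array([-1.30549026e+00,  4.94070385e-01,  1.34596725e+00,  1.25964994e-05,
        1.30248954e+00, -9.54913914e-02]), 'qvel': array([-0.00071644, -0.00214276, -0.0002156 , -0.0004453 ,  0.00051701,
       -0.00163307]), 'joint_efforts': array([ 1.70334188e-03, -8.79197574e+01, -3.82048023e+01,  7.10331229e-02,
        5.01424866e-02, -1.07724945e-04]), 'tcp_pos': array([ 0.22057627, -0.58448444,  0.21346392]), 'tool_rot': array([ 9.83772423e-01,  1.79420181e-01, -3.35758799e-05, -4.66091428e-04]), 'contact_force': array([-0.83666304, -0.12626551,  0.55947606]), 'ft_torque': array([ 0.03988099,  0.01156359, -0.00310273]), 'grip_width': 0.09098563757781773}
```

View pics/scene0.png

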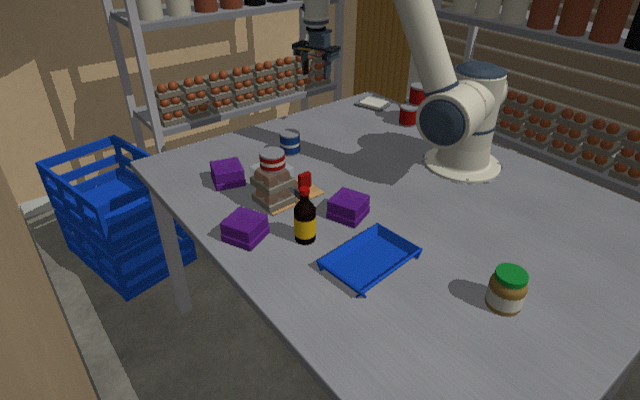

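View pics/side0.png

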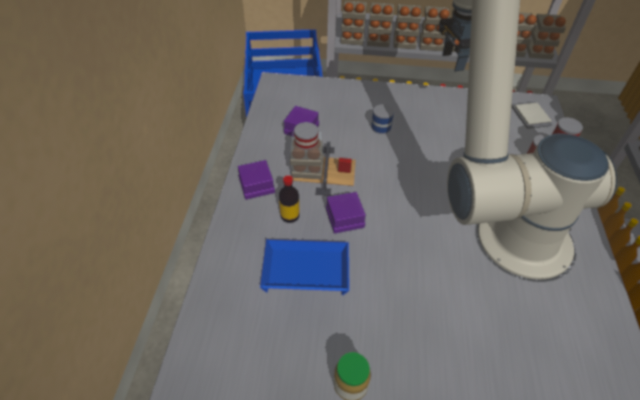

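View pics/wrist0.png

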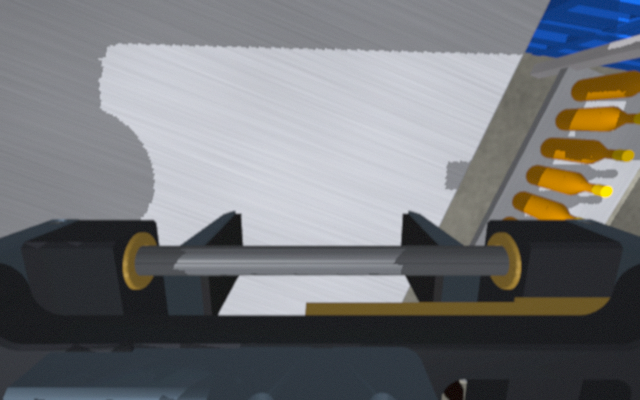

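The scene view shows the stack at (275,185), the lug at (305,180) and the tray at (370,258). In the side view the rail is at (325,170), the lug at (344,165) and the tray at (306,265). The purple packs at (228,173), (245,228) and (348,206) in scene are look-alikes. I'll enlarge both.

```bash
python3 - <<'E'
import cv2
a=cv2.imread("pics/scene0.png");b=cv2.imread("pics/side0.png")
cv2.imwrite("pics/c1.png",cv2.resize(a[140:240,220:350],None,fx=6,fy=6,interpolation=cv2.INTER_CUBIC))
cv2.imwrite("pics/c2.png",cv2.resize(b[110:210,270:390],None,fx=6,fy=6,interpolation=cv2.INTER_CUBIC))
E
```

```text
(no output)
```

View pics/c1.png

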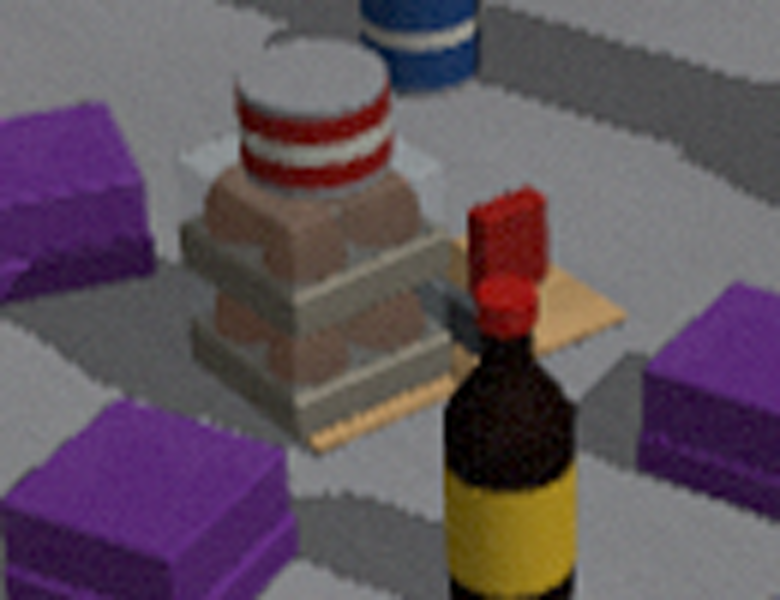

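View pics/c2.png

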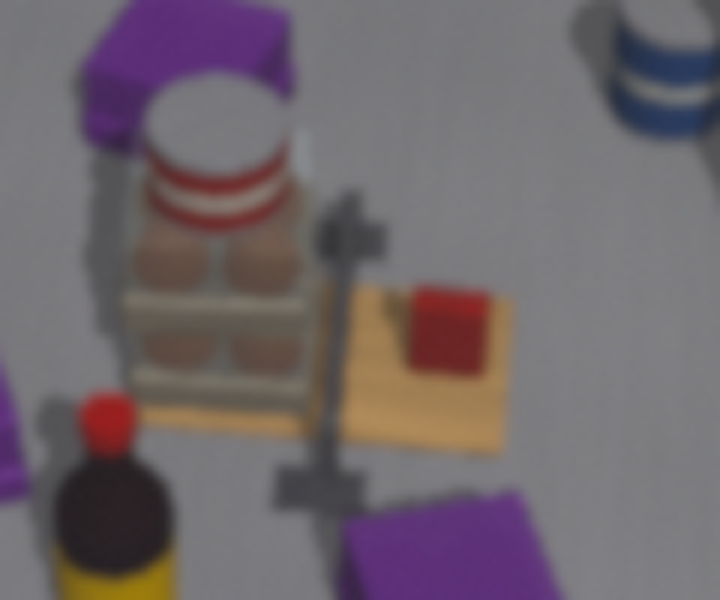

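```bash
cat > h.py <<'E'
import numpy as np, cv2
def ray(P,u,v):
    K=P["mtx"];T=np.array(P["world_to_cam"]);R=T[:3,:3];t=T[:3,3]
    d=np.array([(u-K[0,2])/K[0,0],-(v-K[1,2])/K[1,1],-1.]);return -R.T@t,R.T@d
def onz(P,u,v,z):
    c,d=ray(P,u,v);return c+d*(z-c[2])/d[2]
def proj(P,X):
    X=np.atleast_2d(X);K=P["mtx"];T=np.array(P["world_to_cam"]);c=X@T[:3,:3].T+T[:3,3]
    return np.c_[K[0,2]+K[0,0]*c[:,0]/-c[:,2],K[1,2]-K[1,1]*c[:,1]/-c[:,2]]
E
python3 - <<'E'
from cell import bot
from h import *
np.set_printoptions(precision=4,suppress=True)
S=bot.camera_params("side");C=bot.camera_params("scene")
f=lambda x,y:(270+x/6,110+y/6); g=lambda x,y:(220+x/6,140+y/6)
for n,P,uv,z in [("board -x+y side",S,f(505,452),.008),("board -x-y",S,f(514,298),.008),("board +x+y",S,f(135,418),.008),
 ("scene -x+y",C,g(626,314),.008),("scene +x+y",C,g(315,436),.008),
 ("lug top c",S,f(452,296),.063),("lug top scene",C,g(508,205),.063),
 ("purple TL",S,f(345,522),.065),("purple TR",S,f(518,494),.065),("purple scene top -y",C,g(742,285),.065),("purple scene left",C,g(645,375),.065),
 ("tin top",S,f(217,122),.188),("tin top",C,g(313,72),.188),
 ("rail foot near",S,f(320,485),.004),("rail foot far",S,f(352,240),.004)]+[("tray rim",S,uv,.03) for uv in [(266,240),(349,240),(263,290),(348,292)]]+[("tray scene",C,uv,.03) for uv in [(318,263),(378,227),(421,250),(362,291)]]:
    print(n,onz(P,*uv,z))
E
```

```text
board -x+y side [ 0.5223 -0.1476  0.008 ]
board -x-y [ 0.5253 -0.268   0.008 ]
board +x+y [ 0.7262 -0.1471  0.008 ]
scene -x+y [ 0.5258 -0.142   0.008 ]
scene +x+y [ 0.7204 -0.1499  0.008 ]
lug top c [ 0.5591 -0.2085  0.063 ]
lug top scene [ 0.5621 -0.1988  0.063 ]
purple TL [ 0.5997 -0.0364  0.065 ]
purple TR [ 0.514  -0.0665  0.065 ]
purple scene top -y [ 0.517  -0.0586  0.065 ]
purple scene left [ 0.6074 -0.0256  0.065 ]
tin top [ 0.685  -0.1913  0.188 ]
tin top [ 0.6853 -0.1877  0.188 ]
rail foot near [ 0.62   -0.1143  0.004 ]
rail foot far [ 0.6228 -0.3086  0.004 ]
tray rim [0.7616 0.1204 0.03  ]
tray rim [0.5227 0.0902 0.03  ]
tray rim [0.7382 0.2829 0.03  ]
tray rim [0.5125 0.2606 0.03  ]
tray scene [0.7656 0.1327 0.03  ]
tray scene [0.5391 0.1183 0.03  ]
tray scene [0.5192 0.2607 0.03  ]
tray scene [0.7438 0.2745 0.03  ]
```

```bash
python3 -m inch '[[0.6,220,565,107,-0.36],[0.6,220,565,107,-0.36],[0.6,220,565,107,-0.36],[0.6,220,565,107,-0.36],[0.6,220,565,107,-0.36],[0.6,220,565,107,-0.36],[0.6,220,565,107,-0.36],[0.6,220,565,107,-0.36],[0.6,220,565,107,-0.36],[0.6,220,565,107,-0.36],[0.6,220,565,107,-0.36],[0.6,220,565,107,-0.36],[0.6,220,565,107,-0.36],[0.6,220,565,107,-0.36],[0.6,220,565,107,-0.36],[0.6,220,565,107,-0.36],[0.6,220,565,107,-0.36],[0.6,220,565,107,-0.36]]'
python3 - <<'E'
from cell import bot
import cv2,pickle
p=bot.camera_params("wrist");im=bot.snapshot("wrist");q=bot.camera_params("wrist")
pickle.dump(p,open("w1.pkl","wb"))
print(abs(p["world_to_cam"]-q["world_to_cam"]).max())
cv2.imwrite("pics/w1.png",im[:,:,::-1])
E
```

```text
clock: 1.65
tcp_pos: [0.4403, -0.0199, 0.3206]
tool_rot: [1.0, 0.001, -0.0, 0.0]
contact_force: [-0.0, -0.9, -0.5]
grip_width: 0.055
0.0012085494946613943
```

View pics/w1.png

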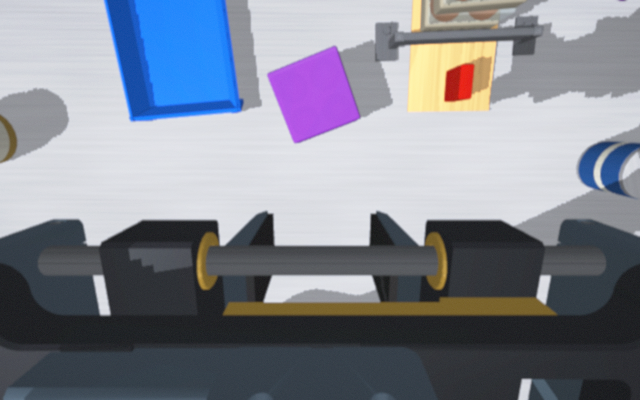

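Wrist view: board near corners are about (407,110) and (490,111), the lug top is about (460,70), and the rail runs (380,40)–(540,35). The tray at (180,60) is cut off, so I'll take one more view further forward.

```bash
python3 -m inch '[[0.6,100,0,50,0],[0.6,100,0,50,0],[0.6,100,0,50,0],[0.6,100,0,50,0],[0.6,100,0,50,0]]'
python3 - <<'E'
from cell import bot
import cv2,pickle
p=bot.camera_params("wrist");im=bot.snapshot("wrist");q=bot.camera_params("wrist")
pickle.dump(p,open("w2.pkl","wb"))
print(abs(p["world_to_cam"]-q["world_to_cam"]).max())
cv2.imwrite("pics/w2.png",im[:,:,::-1])
a=im[:,:,::-1]
cv2.imwrite("pics/w2b.png",cv2.resize(a[20:220,360:560],None,fx=3,fy=3,interpolation=cv2.INTER_CUBIC))
cv2.imwrite("pics/w2t.png",cv2.resize(a[20:220,80:330],None,fx=3,fy=3,interpolation=cv2.INTER_CUBIC))
E
```

```text
clock: 2.12
tcp_pos: [0.5413, -0.0212, 0.3706]
tool_rot: [1.0, -0.001, -0.0, 0.0]
contact_force: [-1.0, 0.4, 0.3]
grip_width: 0.0548
0.0015154917420638347
```

View pics/w2.png

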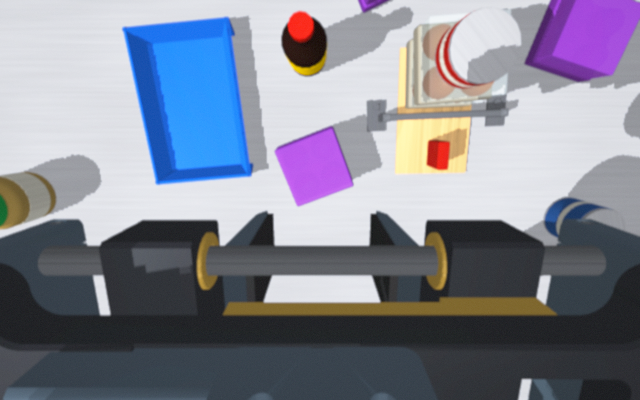

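View pics/w2b.png

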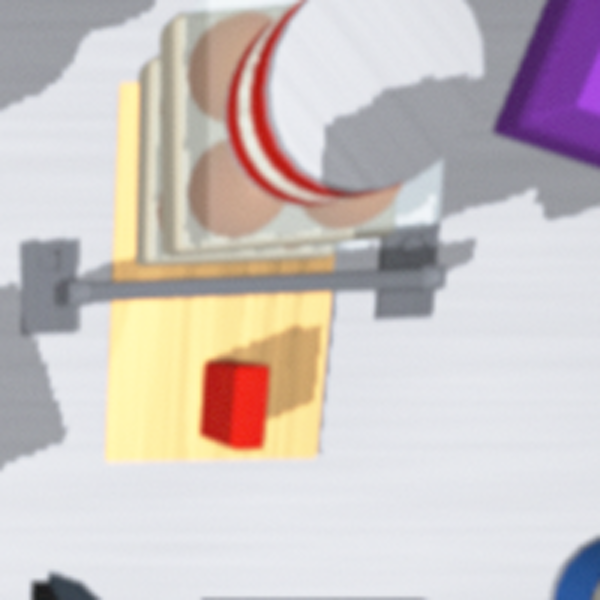

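View pics/w2t.png

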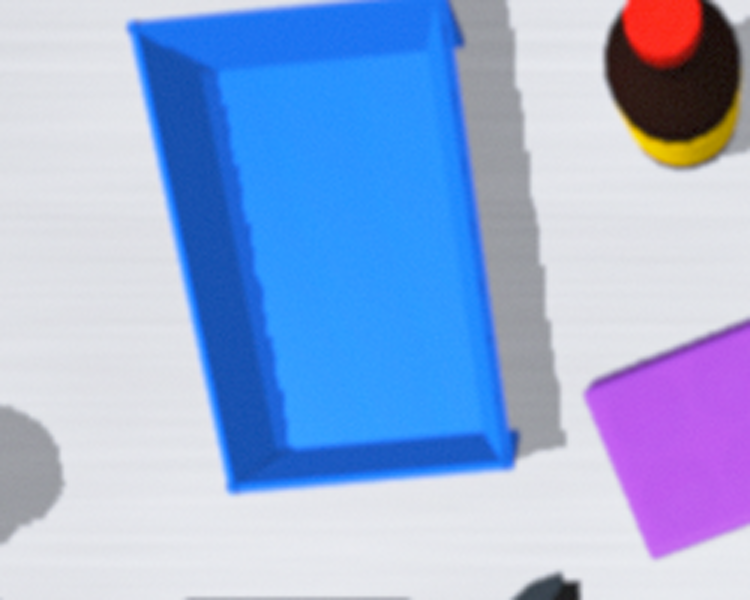

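```bash
python3 - <<'E'
from h import *
import pickle
from scipy.optimize import least_squares
np.set_printoptions(precision=4,suppress=True)
P=pickle.load(open("w2.pkl","rb"))
from cell import bot
S=bot.camera_params("side");C=bot.camera_params("scene")
b=lambda x,y:(360+x/3-.33,20+y/3-.33); t=lambda x,y:(80+x/3-.33,20+y/3-.33)
def pt(n,uv,z): w=onz(P,*uv,z); print(n,w); return w
B=[pt("board -x+y",b(106,461),.008),pt("-x-y",b(319,453),.008),pt("left edge",b(120,85),.008),pt("right edge",b(332,270),.008)]
print("yaw front",np.arctan2(*(B[0]-B[1])[[0,1]])*-57.3,"left",np.arctan2(*(B[2]-B[0])[[1,0]])*57.3,"right",np.arctan2(*(B[3]-B[1])[[1,0]])*57.3)
L=[pt("lug",b(*q),.063) for q in [(238,362),(269,368),(263,449),(233,445)]]; print("lug c",np.mean(L,0))
pt("rail L",b(68,290),.046);pt("rail R",b(440,274),.046)
pt("footL",b(50,287),.004);pt("footR",b(405,278),.004)
# tray fit
obs=[];mod=[]
M=[(133,27),(233,490),(512,466),(448,0)]; mm=[(115,75),(-115,75),(-115,-75),(115,-75)]
F=[(217,72),(288,450),(485,432),(430,48)]; ff=[(100,60),(-100,60),(-100,-60),(100,-60)]
for q,m in zip(M,mm): obs.append(t(*q));mod.append((*m,30)); pt("mouth",t(*q),.03)
for q,m in zip(F,ff): obs.append(t(*q));mod.append((*m,4)); pt("floor",t(*q),.004)
obs=np.array(obs);mod=np.array(mod)/1e3
def W(p,m): c,s=np.cos(p[2]),np.sin(p[2]); return m@np.array([[c,-s,0],[s,c,0],[0,0,1]]).T+[p[0],p[1],0]
r=least_squares(lambda p:(proj(P,W(p,mod))-obs).ravel(),[.64,.19,.1]); print("tray",r.x,r.x[2]*57.3,r.fun.reshape(-1,2))
# board fit, side+scene+wrist
f=lambda x,y:(270+x/6-.42,110+y/6-.42); g=lambda x,y:(220+x/6-.42,140+y/6-.42)
z=8
rows=[(P,b(106,461),(-100,60,z)),(P,b(319,453),(-100,-60,z))]+[(P,b(*q),m) for q,m in zip([(238,362),(269,368),(263,449),(233,445)],[(-43,9,63),(-43,-9,63),(-87,-9,63),(-87,9,63)])]
rowsS=[(S,f(505,452),(-100,60,z)),(S,f(514,298),(-100,-60,z))]
rowsC=[(C,g(626,314),(-100,60,z))]
for nm,R in [("w",rows),("s",rowsS),("all",rows+rowsS+rowsC)]:
    fn=lambda p:np.concatenate([(proj(Q,W(p,np.array([m])/1e3))-np.array(o)).ravel() for Q,o,m in R])
    r=least_squares(fn,[.62,-.2,0]); print(nm,r.x,r.x[2]*57.3); print(r.fun.reshape(-1,2).round(1).tolist())
E
```

```text
board -x+y [ 0.523  -0.1474  0.008 ]
-x-y [ 0.5274 -0.2687  0.008 ]
left edge [ 0.7212 -0.1443  0.008 ]
right edge [ 0.6279 -0.2652  0.008 ]
yaw front 2.0544292362988514 left 0.898191617663708 right 1.9964822555664814
lug [ 0.5814 -0.1978  0.063 ]
lug [ 0.5784 -0.2136  0.063 ]
lug [ 0.5376 -0.2143  0.063 ]
lug [ 0.5397 -0.1988  0.063 ]
lug c [ 0.5593 -0.2062  0.063 ]
rail L [ 0.6168 -0.1144  0.046 ]
rail R [ 0.6243 -0.3028  0.046 ]
footL [ 0.6194 -0.1123  0.004 ]
footR [ 0.6237 -0.3077  0.004 ]
mouth [0.7438 0.2713 0.03  ]
mouth [0.5111 0.2508 0.03  ]
mouth [0.5242 0.0959 0.03  ]
mouth [0.7556 0.1146 0.03  ]
floor [0.7293 0.2453 0.004 ]
floor [0.5295 0.2301 0.004 ]
floor [0.5397 0.1163 0.004 ]
floor [0.7405 0.1326 0.004 ]
tray [0.6344 0.1822 0.0831] 4.76239062303828 [[ 3.3884  0.772 ]
 [ 1.8813 -1.4769]
 [-1.2483 -1.1196]
 [-1.5589  0.2534]
 [-3.117   0.1317]
 [-2.0595 -0.1214]
 [ 1.2788 -0.0379]
 [ 1.2931  1.038 ]]
w [ 0.6244 -0.2043  0.0315] 1.8056763048079325
[[0.1, 0.2], [-0.8, 0.6], [-0.8, 0.2], [0.9, -2.3], [1.1, -0.1], [-0.6, 1.6]]
s [ 0.6253 -0.207   0.0257] 1.472652631277507
[[0.0, -0.1], [-0.0, 0.1]]
all [ 0.6245 -0.2045  0.0302] 1.7300792081727603
[[0.1, 0.1], [-0.8, 0.6], [-0.7, 0.1], [1.0, -2.3], [1.2, -0.2], [-0.6, 1.5], [0.3, 0.4], [0.1, 0.5], [0.1, -0.6]]
```

```bash
python3 -m inch '[[0.6,18,-185,-100,1.6],[0.6,18,-185,-100,1.6],[0.6,18,-185,-100,1.6],[0.6,18,-185,-100,1.6],[0.6,18,-185,-100,1.6],[0.6,18,-185,-100,1.6],[0.6,18,-185,-100,1.6],[0.6,18,-185,-100,1.6],[0.6,18,-185,-100,1.6],[0.6,18,-185,-100,1.6],[0.6,18,-185,-100,1.6],[0.6,18,-185,-100,1.6],[0.6,18,-185,-100,1.6],[0.6,18,-185,-100,1.6]]'
python3 -c "
from cell import bot
print(bot.sense()['joint_positions'])"
```

```text
clock: 3.33
tcp_pos: [0.557, -0.205, 0.2706]
tool_rot: [0.694, 0.72, -0.0, -0.001]
contact_force: [0.3, 0.7, 0.3]
grip_width: 0.0549
[-4.53197655e-01  4.00887515e-01  1.34430459e+00 -1.15598441e-04
  1.39767290e+00 -4.88806388e-01]
```

```bash
python3 -m inch '[[0.6,2,-1,0,1.565],[0.6,2,-1,0,1.565],[0.6,2,-1,0,1.565],[0.6,2,-1,0,1.565],[0.6,2,-1,0,1.565],[0.6,2,-1,0,1.565],[0.6,2,-1,0,1.565],[0.6,2,-1,0,1.565],[0.6,2,-1,0,1.565],[0.6,2,-1,0,1.565],[0.6,2,-1,0,1.565],[0.6,2,-1,0,1.565],[0.6,2,-1,0,1.565],[0.6,2,-1,-40,1.565],[0.6,2,-1,-80,1.565],[0.6,2,-1,-120,1.565],[0.6,2,-1,-160,1.565],[0.6,2,-1,-180,1.565],[0.6,2,-1,-180,1.565]]'
python3 - <<'E'
from cell import bot
import cv2
for n in ["scene","side"]:
    im=bot.snapshot(n)[:,:,::-1]
    c=im[90:240,220:400] if n=="scene" else im[60:210,260:440]
    cv2.imwrite(f"pics/{n}1.png",cv2.resize(c,None,fx=4,fy=4,interpolation=cv2.INTER_CUBIC))
s=bot.sense();print(s["tcp_pos"],s["tool_rot"],s["joint_positions"])
E
```

```text
clock: 4.92
tcp_pos: [0.557, -0.2047, 0.0866]
tool_rot: [-0.01, 1.0, 0.002, -0.004]
contact_force: [-1.0, 1.2, -0.8]
grip_width: 0.0543
[ 0.55997881 -0.20590984  0.09126701] [-1.05843349e-02  9.99943829e-01  2.41643618e-04 -5.02398946e-04] [-4.52414695e-01  5.94757986e-01  1.54717944e+00 -1.94458206e-05
  1.00077009e+00 -2.04436959e+00]
```

View pics/side1.png

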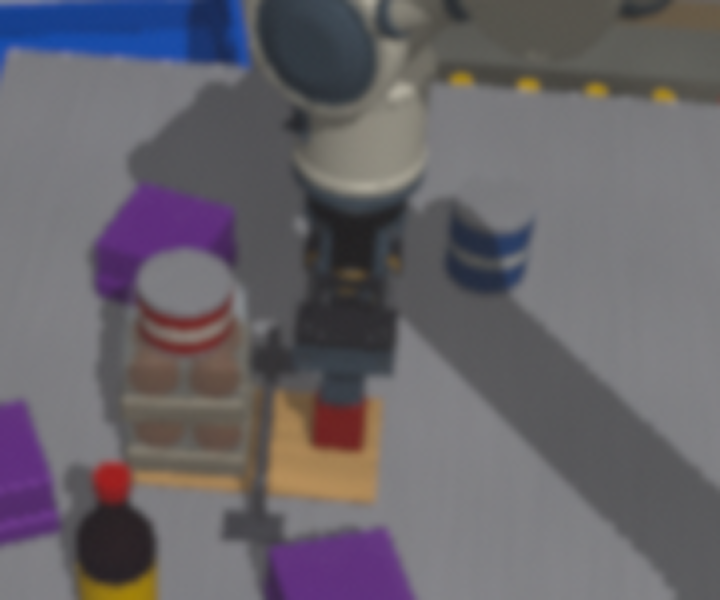

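View pics/scene1.png

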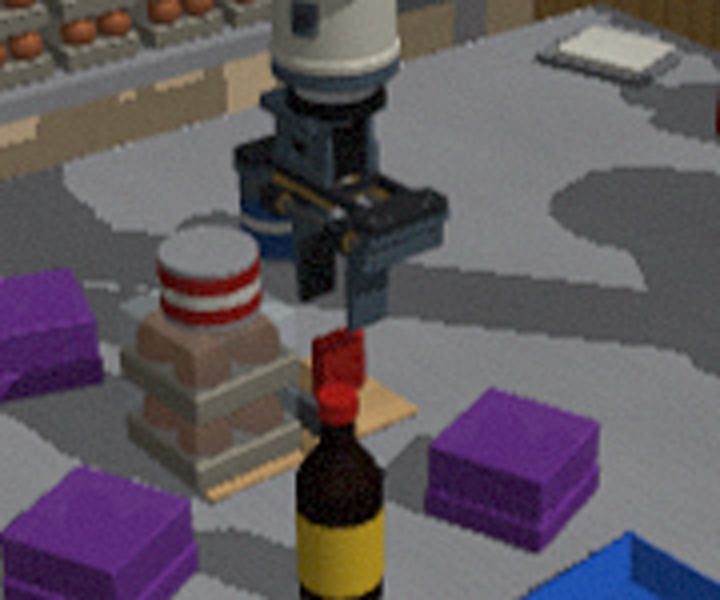

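Jaws straddle the lug at side (340,410) in the crop, with the finger edges clear of the rail. Descending and closing.

```bash
python3 -m inch '[[0.6,0,0,-30,0.008],[0.6,0,0,-60,0.008],[0.6,0,0,-73,0.008],[0.6,0,0,-73,0.008],[0.6,0,0,-73,0.008],[0.1,0,0,-73,0.008],[0.1,0,0,-73,0.008],[0.1,0,0,-73,0.008],[0.1,0,0,-73,0.008],[0.1,0,0,-73,0.008],[0.1,0,0,-73,0.008],[0.1,0,0,-73,0.008]]' 40
```

```text
clock: 6.02
tcp_pos: [0.561, -0.2061, 0.0183]
tool_rot: [-0.016, 1.0, -0.0, 0.0]
contact_force: [0.6, -1.3, 5.6]
grip_width: 0.0179
```

```bash
python3 -m inch '[[0.1,-1,0,0,0],[0.1,-3,-0.1,0,0],[0.1,-5,-0.15,0,0],[0.1,-7,-0.2,0,0],[0.1,-9,-0.3,0,0],[0.1,-11,-0.3,0,0],[0.1,-13,-0.4,0,0],[0.1,-15,-0.5,0,0],[0.1,-17,-0.5,0,0],[0.1,-19,-0.6,0,0],[0.1,-21,-0.6,0,0],[0.1,-23,-0.7,0,0],[0.1,-25,-0.8,0,0],[0.1,-27,-0.8,0,0],[0.1,-29,-0.9,0,0],[0.1,-31,-1,0,0],[0.1,-33,-1,0,0],[0.1,-35,-1.1,0,0]]' 40
python3 - <<'E'
from cell import bot
import cv2
im=bot.snapshot("side")[:,:,::-1]
cv2.imwrite(f"pics/side2.png",cv2.resize(im[60:210,260:440],None,fx=4,fy=4,interpolation=cv2.INTER_CUBIC))
E
```

```text
clock: 7.52
tcp_pos: [0.527, -0.2072, 0.0183]
tool_rot: [-0.016, 1.0, -0.0, 0.001]
contact_force: [7.9, 0.4, 1.8]
grip_width: 0.0179
```

View pics/side2.png

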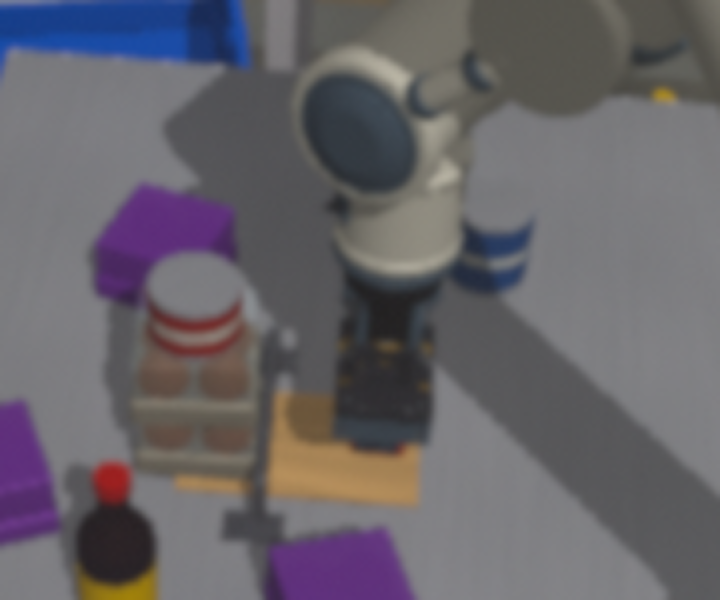

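Stack is now against the rail and upright, and the board is 34 mm out. I'll check the spare tin's clearance, then continue slowly.

```bash
python3 - <<'E'
from h import *
from cell import bot
S=bot.camera_params("side")
print(onz(S,260+490/4,60+210/4,.08),onz(S,260+487/4,60+275/4,.0))
E
python3 -m inch '[[0.1,-1.5,0,0,0],[0.1,-3,-0.1,0,0],[0.1,-4.5,-0.1,0,0],[0.1,-6,-0.2,0,0],[0.1,-7.5,-0.2,0,0],[0.1,-9,-0.3,0,0],[0.1,-10.5,-0.3,0,0],[0.1,-12,-0.4,0,0],[0.1,-13.5,-0.4,0,0],[0.1,-15,-0.5,0,0],[0.1,-16.5,-0.5,0,0],[0.1,-18,-0.6,0,0],[0.1,-19.5,-0.6,0,0],[0.1,-21,-0.6,0,0],[0.1,-22.5,-0.7,0,0],[0.1,-24,-0.7,0,0],[0.1,-25.5,-0.8,0,0],[0.1,-27,-0.8,0,0],[0.1,-28.5,-0.9,0,0],[0.1,-30,-0.9,0,0]]' 40
python3 - <<'E'
from cell import bot
import cv2
im=bot.snapshot("side")[:,:,::-1]
cv2.imwrite(f"pics/side3.png",cv2.resize(im[60:210,260:440],None,fx=4,fy=4,interpolation=cv2.INTER_CUBIC))
E
```

```text
[ 0.44638109 -0.44561879  0.08      ] [ 0.44039239 -0.45169892  0.        ]
clock: 9.23
tcp_pos: [0.4964, -0.2081, 0.0183]
tool_rot: [-0.016, 1.0, -0.0, 0.001]
contact_force: [3.9, -0.7, 5.5]
grip_width: 0.0176
```

View pics/side3.png

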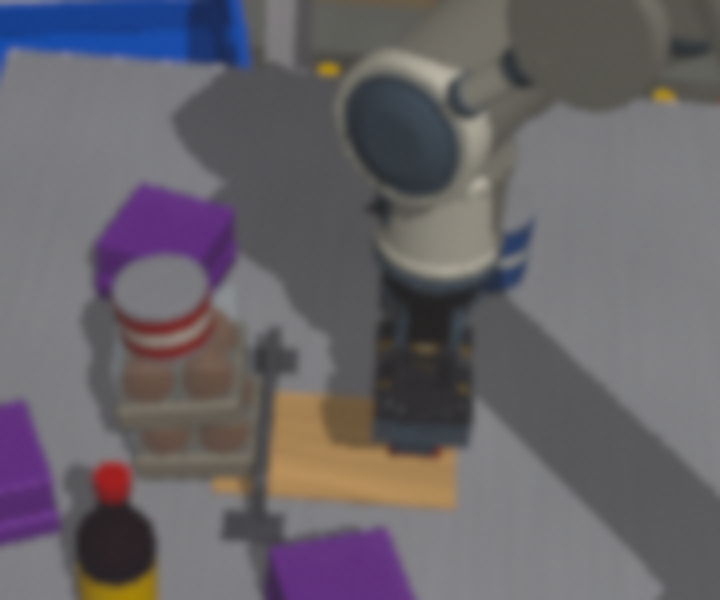

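The stack has tilted back onto its rear edge, as expected, and is still stacked. Continuing more slowly.

```bash
python3 -m inch '[[0.1,-1,0,0,0],[0.1,-2,-0.1,0,0],[0.1,-3,-0.1,0,0],[0.1,-4,-0.1,0,0],[0.1,-5,-0.2,0,0],[0.1,-6,-0.2,0,0],[0.1,-7,-0.2,0,0],[0.1,-8,-0.2,0,0],[0.1,-9,-0.3,0,0],[0.1,-10,-0.3,0,0],[0.1,-11,-0.3,0,0],[0.1,-12,-0.4,0,0],[0.1,-13,-0.4,0,0],[0.1,-14,-0.4,0,0],[0.1,-15,-0.5,0,0],[0.1,-16,-0.5,0,0],[0.1,-17,-0.5,0,0],[0.1,-18,-0.5,0,0],[0.1,-19,-0.6,0,0],[0.1,-20,-0.6,0,0]]' 40
python3 - <<'E'
from cell import bot
import cv2
im=bot.snapshot("side")[:,:,::-1]
cv2.imwrite(f"pics/side4.png",cv2.resize(im[60:210,260:440],None,fx=4,fy=4,interpolation=cv2.INTER_CUBIC))
E
```

```text
clock: 10.95
tcp_pos: [0.4764, -0.2087, 0.0183]
tool_rot: [-0.016, 1.0, -0.0, 0.001]
contact_force: [4.7, -0.0, 5.0]
grip_width: 0.0177
```

View pics/side4.png

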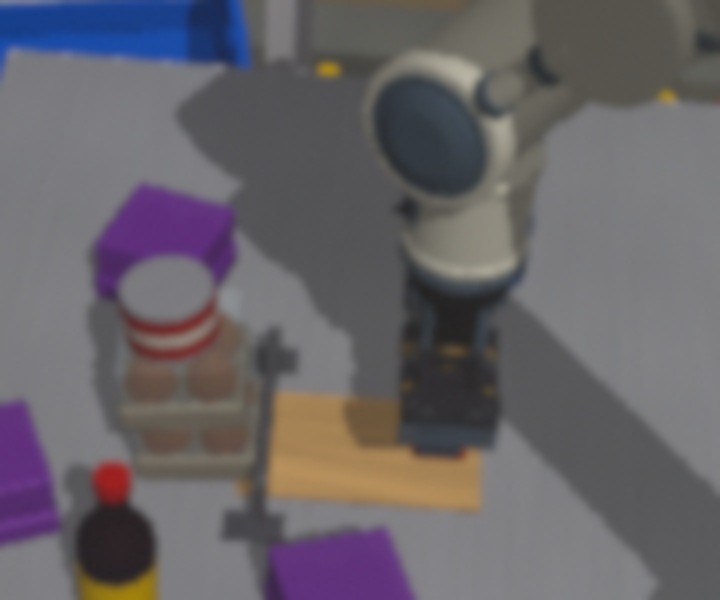

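```bash
python3 -m inch '[[0.1,-1,0,0,0],[0.1,-2,-0.1,0,0],[0.1,-3,-0.1,0,0],[0.1,-4,-0.1,0,0],[0.1,-5,-0.2,0,0],[0.1,-6,-0.2,0,0],[0.1,-7,-0.2,0,0],[0.1,-8,-0.2,0,0],[0.1,-9,-0.3,0,0],[0.1,-10,-0.3,0,0],[0.1,-11,-0.3,0,0],[0.1,-12,-0.4,0,0],[0.1,-13,-0.4,0,0],[0.1,-14,-0.4,0,0],[0.1,-15,-0.5,0,0],[0.1,-16,-0.5,0,0],[0.1,-17,-0.5,0,0],[0.1,-18,-0.5,0,0],[0.1,-19,-0.6,0,0],[0.1,-20,-0.6,0,0]]' 40
python3 -m inch '[[0.1,-1.5,0,0,0],[0.1,-3,-0.1,0,0],[0.1,-4.5,-0.1,0,0],[0.1,-6,-0.2,0,0],[0.1,-7.5,-0.2,0,0],[0.1,-9,-0.3,0,0],[0.1,-10.5,-0.3,0,0],[0.1,-12,-0.4,0,0],[0.1,-13.5,-0.4,0,0],[0.1,-15,-0.5,0,0],[0.1,-17,-0.5,0,0],[0.1,-19,-0.6,0,0],[0.1,-21,-0.6,0,0],[0.1,-24,-0.7,0,0],[0.1,-27,-0.8,0,0],[0.1,-30,-0.9,0,0],[0.1,-33,-1,0,0],[0.1,-33,-1,0,0]]' 40
python3 - <<'E'
from cell import bot
import cv2
im=bot.snapshot("side")[:,:,::-1]
cv2.imwrite(f"pics/side5.png",cv2.resize(im[60:210,260:440],None,fx=4,fy=4,interpolation=cv2.INTER_CUBIC))
print(bot.sense()["joint_positions"])
E
```

```text
clock: 12.67
tcp_pos: [0.4563, -0.2093, 0.0183]
tool_rot: [-0.016, 1.0, -0.0, 0.001]
contact_force: [3.8, -1.4, 6.5]
grip_width: 0.0177
clock: 14.17
tcp_pos: [0.4228, -0.2103, 0.0182]
tool_rot: [-0.016, 1.0, -0.0, 0.0]
contact_force: [-0.4, -2.5, 9.2]
grip_width: 0.0178
[-5.88081437e-01  5.96348619e-01  1.91077196e+00 -7.65930512e-05
  6.33523822e-01 -2.19079603e+00]
```

View pics/side5.png

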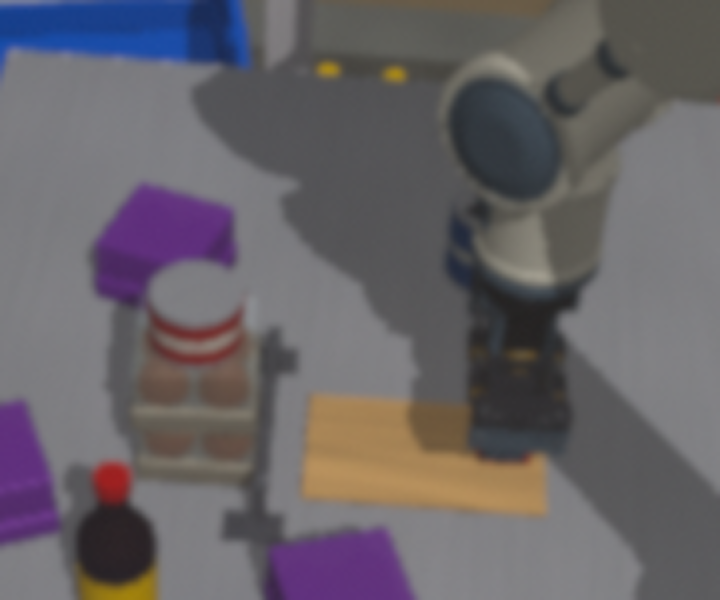

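The stack is upright on the counter behind the rail, and the board is fully clear. Lifting the board, moving it in y, then forward to the tray.

```bash
python3 -m inch '[[0.1,0,0,0,0],[0.1,0,0,3,0],[0.1,0,0,8,0],[0.1,0,0,15,0],[0.1,0,0,25,0],[0.1,0,0,37,0],[0.1,0,0,50,0],[0.1,0,0,65,0],[0.1,0,0,80,0],[0.1,0,0,93,0],[0.1,0,0,102,0],[0.1,0,0,106,0],[0.1,0,0,106,0],[0.1,0,0,106,0]]' 60
python3 - <<'E'
from cell import bot
import cv2
for n in ["scene","side"]:
    im=bot.snapshot(n)[:,:,::-1]
    c=im[90:240,220:420] if n=="scene" else im[60:210,260:440]
    cv2.imwrite(f"pics/{n}6.png",cv2.resize(c,None,fx=4,fy=4,interpolation=cv2.INTER_CUBIC))
E
```

```text
clock: 15.38
tcp_pos: [0.4225, -0.2098, 0.1237]
tool_rot: [-0.016, 1.0, 0.0, -0.0]
contact_force: [0.0, 0.6, -1.8]
grip_width: 0.0179
```

View pics/scene6.png

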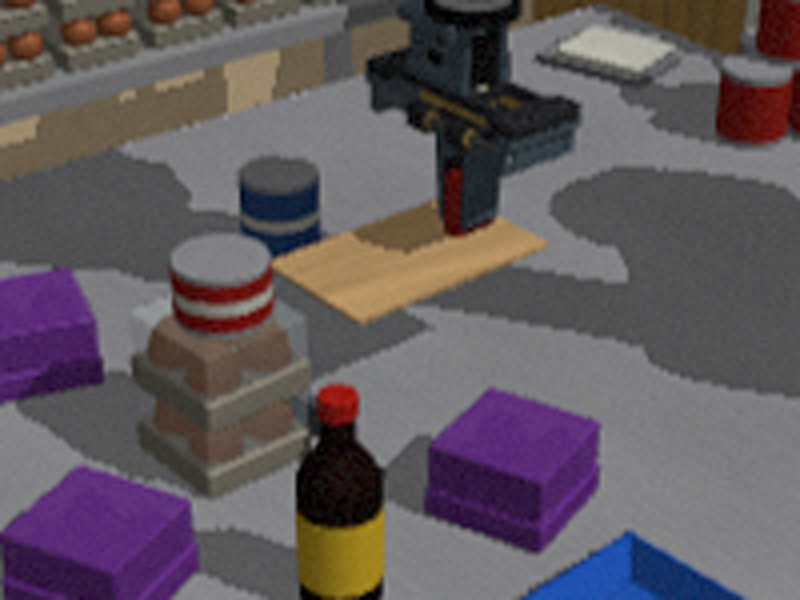

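View pics/side6.png

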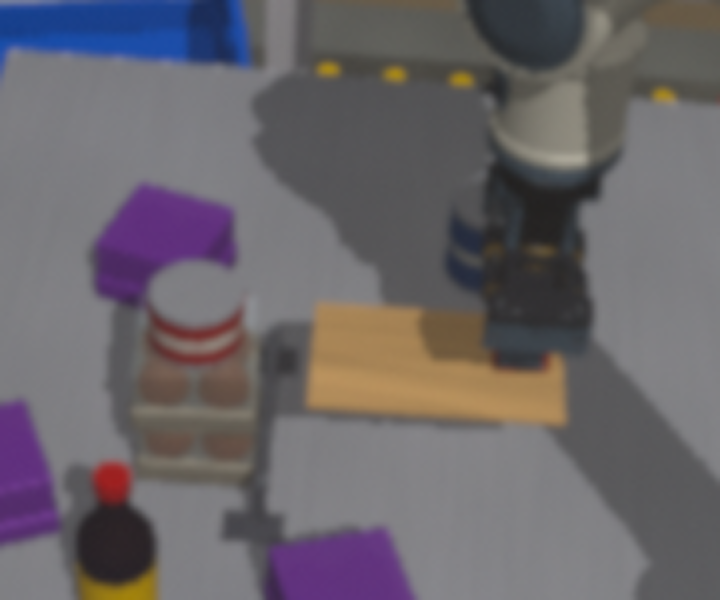

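The board is held level about 106 mm up, and the stack is untouched. Moving on.

```bash
python3 -m inch '[[0.1,0,10,0,0],[0.1,0,30,0,0],[0.1,0,60,0,0.01],[0.1,0,90,0,0.02],[0.1,0,120,0,0.03],[0.1,0,150,0,0.04],[0.1,0,180,0,0.05],[0.1,0,210,0,0.05],[0.1,0,240,0,0.05],[0.1,0,270,0,0.05],[0.1,0,300,0,0.05],[0.1,0,330,0,0.05],[0.1,0,355,0,0.05],[0.1,0,375,0,0.05],[0.1,0,385,0,0.05],[0.1,0,387,0,0.05],[0.1,0,387,0,0.05]]' 60
python3 -m inch '[[0.1,10,0,0,0],[0.1,30,0,0,0],[0.1,55,0,0,0],[0.1,80,0,0,0],[0.1,105,0,0,0],[0.1,125,0,0,0],[0.1,140,0,0,0],[0.1,147,0,0,0],[0.1,147,0,-20,0],[0.1,147,0,-40,0],[0.1,147,0,-50,0],[0.1,147,0,-54,0],[0.1,147,0,-54,0],[0.1,147,0,-54,0]]' 60
python3 - <<'E'
from cell import bot
import cv2
for n in ["scene","side"]:
    im=bot.snapshot(n)[:,:,::-1]
    c=im[150:300,290:450] if n=="scene" else im[150:310,230:400]
    cv2.imwrite(f"pics/{n}7.png",cv2.resize(c,None,fx=4,fy=4,interpolation=cv2.INTER_CUBIC))
s=bot.sense();print(s["tcp_pos"],s["tool_rot"])
E
```

```text
clock: 16.9
tcp_pos: [0.4222, 0.1772, 0.1236]
tool_rot: [-0.042, 0.999, -0.0, -0.0]
contact_force: [0.6, -0.5, -1.6]
grip_width: 0.0174
clock: 18.07
tcp_pos: [0.5699, 0.1769, 0.0705]
tool_rot: [-0.041, 0.999, 0.0, 0.0]
contact_force: [-0.4, 0.3, -1.4]
grip_width: 0.0178
[0.57023546 0.17710018 0.0709207 ] [-4.10716276e-02  9.99155914e-01  1.10144214e-04  7.54150698e-04]
```

View pics/scene7.png

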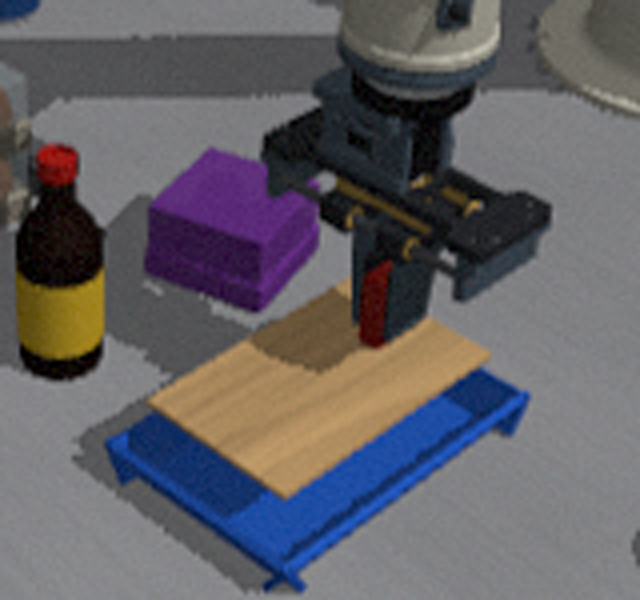

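View pics/side7.png

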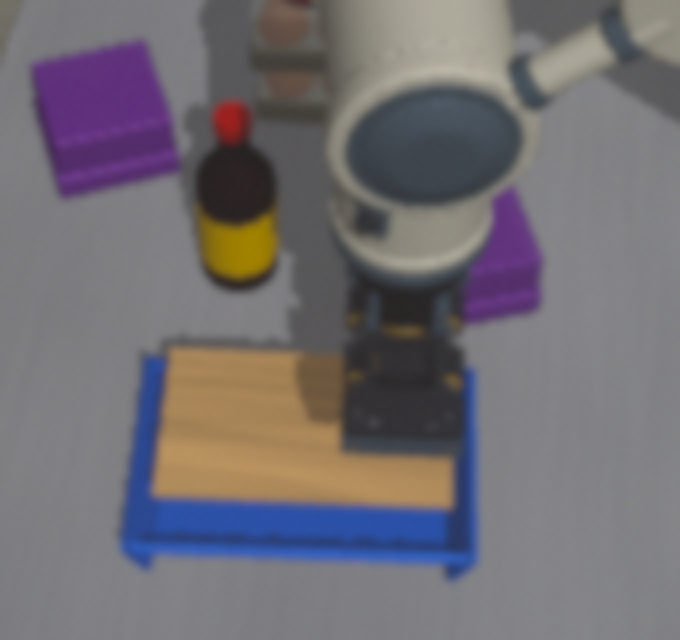

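```bash
python3 - <<'E'
from h import *
from scipy.optimize import least_squares
from cell import bot
S=bot.camera_params("side");C=bot.camera_params("scene")
f=lambda x,y:(230+x/4-.4,150+y/4-.4); g=lambda x,y:(290+x/4-.4,150+y/4-.4)
def W(p,m): c,s=np.cos(p[2]),np.sin(p[2]); return m@np.array([[c,-s,0],[s,c,0],[0,0,1]]).T+[p[0],p[1],0]
zb=60.4
Bs=[(S,f(152,497),(100,60,zb)),(S,f(455,508),(-100,60,zb)),(S,f(168,347),(100,-60,zb))]
Bc=[(C,g(286,497),(100,60,zb)),(C,g(491,354),(-100,60,zb)),(C,g(150,403),(100,-60,zb))]
a,b=117,77
Ts=[(S,f(125,548),(a,b,30)),(S,f(474,560),(-a,b,30)),(S,f(147,355),(a,-b,30)),(S,f(475,368),(-a,-b,30))]
Tc=[(C,g(286,578),(a,b,30)),(C,g(528,398),(-a,b,30)),(C,g(108,440),(a,-b,30))]
for nm,R in [("Bs",Bs),("Bc",Bc),("B",Bs+Bc),("Ts",Ts),("Tc",Tc),("T",Ts+Tc)]:
    fn=lambda p:np.concatenate([(proj(Q,W(p,np.array([m])/1e3))-np.array(o)).ravel() for Q,o,m in R])
    r=least_squares(fn,[.63,.18,.08]); print(nm,(r.x*[1e3,1e3,1]).round(3),abs(r.fun).max().round(1))
    if nm in("B","Bc","Bs"):
        fn2=lambda p:np.concatenate([(proj(Q,W(p,np.array([[m[0],m[1],(p[3]*1e3+m[0]*p[4])]])/1e3))-np.array(o)).ravel() for Q,o,m in R])
        if nm=="B": print(" with z,pitch",least_squares(fn2,[.63,.18,.08,.06,0]).x.round(4))
E
```

```text
Bs [6.35115e+02 1.81322e+02 8.40000e-02] 0.8
Bc [6.34724e+02 1.85266e+02 8.90000e-02] 0.6
B [6.34529e+02 1.83449e+02 8.70000e-02] 1.5
 with z,pitch [0.6348 0.1837 0.0909 0.0607 0.0093]
Ts [6.36087e+02 1.84756e+02 8.30000e-02] 1.0
Tc [6.39379e+02 1.92071e+02 7.50000e-02] 1.1
T [6.36784e+02 1.87665e+02 8.20000e-02] 2.6
```

```bash
python3 -m inch '[[0.1,1,1,-10,0],[0.1,2,2,-20,0],[0.1,2,2,-27,0],[0.1,2,2,-32,0],[0.1,2,2,-35,0],[0.1,2,2,-35,0],[0.1,2,2,-35,0]]' 60
python3 - <<'E'
from cell import bot
import cv2
for n in ["scene","side"]:
    im=bot.snapshot(n)[:,:,::-1]
    c=im[200:300,310:430] if n=="scene" else im[225:300,250:370]
    cv2.imwrite(f"pics/{n}8.png",cv2.resize(c,None,fx=6,fy=6,interpolation=cv2.INTER_CUBIC))
s=bot.sense();print(s["tcp_pos"],s["tool_rot"],s["contact_force"])
E
```

```text
clock: 18.75
tcp_pos: [0.5716, 0.179, 0.0347]
tool_rot: [-0.041, 0.999, -0.0, -0.0]
contact_force: [-0.1, -0.5, -0.9]
grip_width: 0.0178
[0.57186287 0.17907938 0.03519665] [-4.10795109e-02  9.99155850e-01  3.57523169e-05  2.46125033e-04] [ 0.05143998 -0.28555746 -2.27640805]
```

View pics/scene8.png

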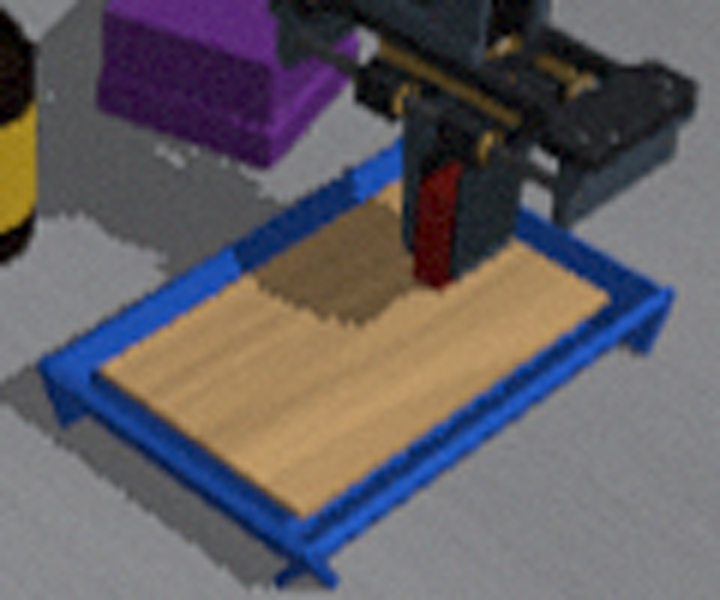

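View pics/side8.png

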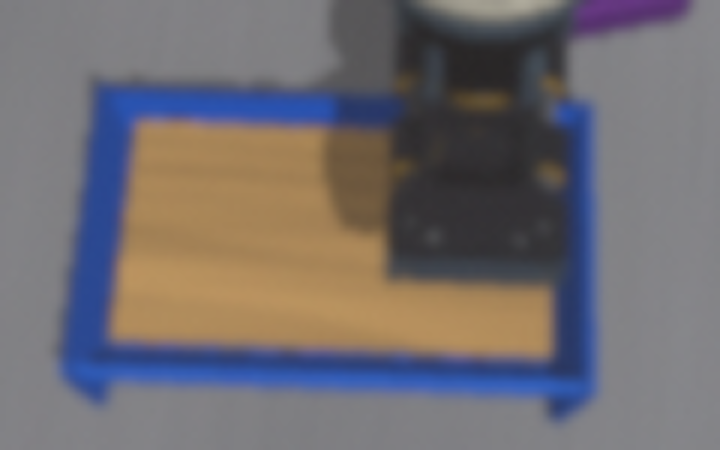

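```bash
python3 - <<'E'
from h import *
from cell import bot
S=bot.camera_params("side");C=bot.camera_params("scene")
th=.083;R=np.array([[np.cos(th),np.sin(th)],[-np.sin(th),np.cos(th)]])
f=lambda x,y:(250+x/6-.4,225+y/6-.4); g=lambda x,y:(310+x/6-.4,200+y/6-.4)
o=np.array([.635,.183])
def e(n,P,uv,z): print(n,(R@(onz(P,*uv,z)[:2]-o)*1e3).round(1))
for n,q in [("+x-y",(132,120)),("+x+y",(108,342)),("-x+y",(553,358))]: e("side board "+n,S,f(*q),.0247)
for n,q in [("+x-y",(98,88)),("-x-y",(592,102)),("+x+y",(65,360)),("-x+y",(592,382))]: e("side rim "+n,S,f(*q),.03)
for n,q in [("+x-y",(97,370)),("+x+y",(303,517)),("-x+y",(610,298))]: e("scene board "+n,C,g(*q),.0247)
for n,q in [("+x-y",(43,362)),("-x+y",(670,292)),("+x+y",(303,558))]: e("scene rim "+n,C,g(*q),.03)
E
```

```text
side board +x-y [103.8 -61.1]
side board +x+y [102.3  61.7]
side board -x+y [-99.2  61.4]
side rim +x-y [121.4 -75.5]
side rim -x-y [-117.5  -77.4]
side rim +x+y [119.9  74.9]
side rim -x+y [-116.4   76.1]
scene board +x-y [102.8 -56.5]
scene board +x+y [102.4  63.9]
scene board -x+y [-97.8  64.1]
scene rim +x-y [120.4 -71.7]
scene rim -x+y [-115.3   83.2]
scene rim +x+y [123.1  82.7]
```

Board and rim centres agree within about 1–2 mm in both cameras. Lowering slowly.

```bash
python3 -m inch '[[0.1,0,0,-2,0],[0.1,0,0,-4,0],[0.1,0,0,-6,0],[0.1,0,0,-7.5,0],[0.1,0,0,-9,0],[0.1,0,0,-10,0],[0.1,0,0,-11,0],[0.1,0,0,-11,0],[0.1,0,0,-11,0]]' 40
python3 -m inch '[[0.1,0,0,-0.5,0],[0.1,0,0,-1,0],[0.1,0,0,-1.3,0],[0.1,0,0,-1.3,0],[0.1,0,0,-1.3,0]]' 20
```

```text
clock: 19.6
tcp_pos: [0.5716, 0.1791, 0.0239]
tool_rot: [-0.041, 0.999, -0.0, -0.0]
contact_force: [-0.2, -0.1, -1.6]
grip_width: 0.0178
clock: 20.02
tcp_pos: [0.5716, 0.179, 0.0226]
tool_rot: [-0.041, 0.999, -0.0, 0.0]
contact_force: [-0.2, -1.4, -1.2]
grip_width: 0.0178
```

```bash
python3 -m inch '[[0.1,0,0,-0.3,0],[0.1,0,0,-0.6,0],[0.1,0,0,-0.6,0]]' 20
python3 -m inch '[[0.1,0,0,-0.4,0],[0.1,0,0,-0.8,0],[0.1,0,0,-0.8,0]]' 20
```

```text
clock: 20.27
tcp_pos: [0.5717, 0.179, 0.0223]
tool_rot: [-0.041, 0.999, 0.0, 0.0]
contact_force: [-0.9, -0.3, 3.9]
grip_width: 0.0179
clock: 20.52
tcp_pos: [0.5718, 0.1791, 0.0222]
tool_rot: [-0.041, 0.999, 0.0, 0.0]
contact_force: [-5.4, -1.0, 18.4]
grip_width: 0.0176
```

Firm contact at the height expected for the floor. I'll back off slightly, then open gently with a little lower grip force.

```bash
python3 -m inch '[[0.1,0,0,0.8,0],[0.1,0,0,0.8,0],[0.25,0,0,0.8,0],[0.35,0,0,0.8,0],[0.5,0,0,0.8,0],[0.5,0,0,0.8,0],[0.5,0,0,0.8,0]]' 5
python3 -m inch '[[0.5,0,0,8,0],[0.5,0,0,20,0],[0.5,0,0,40,0],[0.5,0,0,65,0],[0.5,0,0,95,0],[0.5,-20,0,130,0],[0.5,-60,0,160,0],[0.5,-100,0,190,0],[0.5,-140,0,200,0],[0.5,-140,0,200,0]]'
python3 - <<'E'
from cell import bot
import cv2
for n in ["scene","side","wrist"]:
    im=bot.snapshot(n)[:,:,::-1]
    cv2.imwrite(f"pics/{n}9.png",im)
    if n!="wrist":
        c=im[120:300,220:430] if n=="scene" else im[100:300,240:400]
        cv2.imwrite(f"pics/{n}9c.png",cv2.resize(c,None,fx=3,fy=3,interpolation=cv2.INTER_CUBIC))
E
```

```text
clock: 21.1
tcp_pos: [0.5716, 0.179, 0.0219]
tool_rot: [-0.041, 0.999, -0.0, -0.0]
contact_force: [-1.2, -0.0, 1.1]
grip_width: 0.0446
clock: 21.93
tcp_pos: [0.4279, 0.1789, 0.2251]
tool_rot: [-0.041, 0.999, 0.0, 0.001]
contact_force: [0.0, 0.8, 0.8]
grip_width: 0.0456
```

View pics/scene9c.png

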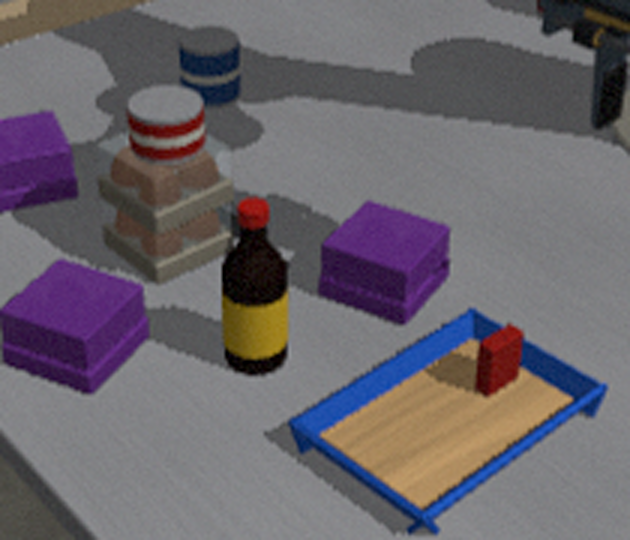

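View pics/side9c.png

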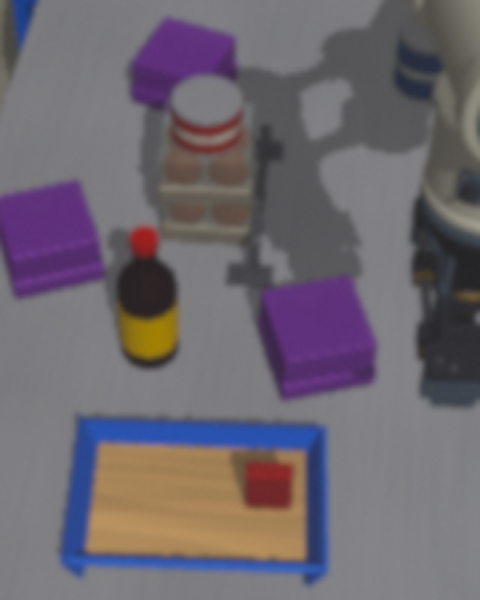

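```bash
python3 - <<'E'
from h import *
from scipy.optimize import least_squares
from cell import bot
S=bot.camera_params("side");C=bot.camera_params("scene")
f=lambda x,y:(240+x/3-.33,100+y/3-.33); g=lambda x,y:(220+x/3-.33,120+y/3-.33)
R=[(S,f(98,443),(100,-60,0)),(S,f(86,553),(100,60,0)),(S,f(307,562),(-100,60,0)),(S,f(308,449),(-100,-60,0)),
(C,g(421,507),(100,60,0)),(C,g(320,436),(100,-60,0)),(C,g(575,400),(-100,60,0))]
def W(p,m):
    m=np.array(m)/1e3;c,s=np.cos(p[2]),np.sin(p[2])
    return [p[0]+c*m[0]-s*m[1],p[1]+s*m[0]+c*m[1],p[3]+p[4]*m[0]+p[5]*m[1]]
fn=lambda p:np.concatenate([(proj(Q,W(p,m))-np.array(o)).ravel() for Q,o,m in R])
r=least_squares(fn,[.635,.183,.08,.012,0,0]);print(r.x.round(4),abs(r.fun).max())
print(bot.sense()["clock"])
E
```

```text
[ 0.6353  0.1857  0.083   0.013  -0.0037 -0.0162] 1.068471788772115
22.0833
```

View pics/scene9.png

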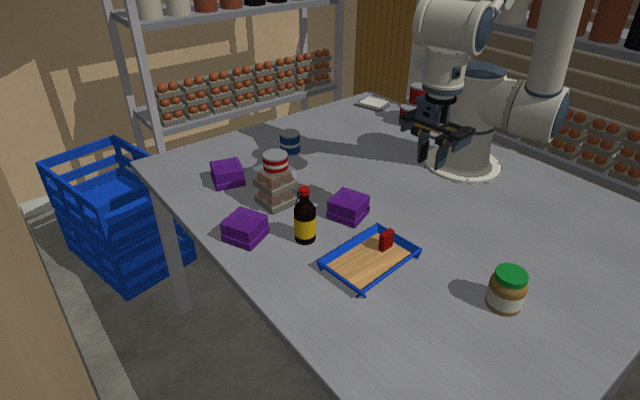

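The board's top measures 13 mm high (12 expected), with under 1° of tilt, which is within noise. The stack is upright and the other groceries are where they were. Handing in.

```bash
python3 -c "
from cell import bot
print(bot.finish_job())"
```

```text
the job is handed in; nothing more can be done
None
```

I pulled the slip board about 138 mm straight out under the rail by its lug. The stack tilted back onto its rear edge partway through, then settled upright on the counter, still stacked. I carried the board clear of everything, lowered it right way up into the blue tray until it touched the floor, let go and backed away. I handed the job in at about 22 s of the 58 s allowed.

**Board in tray:** it lies within 1–3 mm of the tray centre, turned the same as the tray. Its top measures 13 mm above the counter where 12 mm means flat, and the fitted tilt is under 1°, which is within pixel noise.

**Forces:** pull readings, taken at the end of each move, stayed under about 10 N. The highest reading was 18 N, pressing the board onto the tray floor before release.

**Other items:** the final pictures show the packs, tin, bottle, jar, spare tin and purple look-alikes standing where they should.

**Disagreement:** the scene and side cameras put the tray centre up to 7 mm apart in y. I aligned the board to the tray rim within each camera's own picture, and those agreed to 1–2 mm.

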